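# Turn the rocking stand until it is firm, then load it

## Robot

A 6-joint arm with a two-finger parallel gripper is mounted at the origin on a cart in front of the work surface, level with it; the furniture and walls round the work are solid. World frame = base frame: x ahead of the robot, y to its left, z up, the work surface at z = 0. Lengths are in m, angles in rad, forces in N, time in s.
With the tool pointing down it reaches from about 0.2 to 0.875 m from the base axis. Payload 3.4 kg.
Tool frame: the origin (TCP) lies between the finger pads; the fingertips stand ahead of it and the grasp point (between the pads) is the TCP (r.finger_overhang is the z of the fingertips in the tool frame, in m); z points along the fingers, y is the line along which they close (so a half turn about z gives the same grasp; the last joint's range is limited). The gripper opens to 94 mm and grips with 3 to 60 N. Pads are 16 mm wide; open, the fingers measure 119 mm over their backs; the gripper's body (75 mm by 177 mm) begins 78 mm behind the grasp point.
Start: joints at [1.002, 0.276, 1.505, -0, 1.361, -0.121], TCP at [0.249, 0.518, 0.224] pointing down, gripper open.
Joint ranges: [-2.89, 2.89], [-0.75, 2.08], [0.22, 2.7], [-1.18, 4.32], [0.11, 2.71], [-2.7, 2.7]. Speed limits (rad/s): [2.57, 2.57, 3.14, 3.14, 3.14, 3.14].

## Interface

Orientations are given as a rotation vector (axis times angle).
In Python, from workcell import state, imaging, sign_off, r gives the robot as it stands.
- The arm moves only by the shell command python3 -m crank 'ROWS' [FORCE]. ROWS is JSON, a list of rows, each a list of 5 numbers: the finger opening in m, from 0 to 0.094, then the shift along the tool's x, y, z in m, then the turn about the tool's z in rad. In form: [[jaw, x, y, z, spin], ...]. A call has 1 to 20 rows; each row shifts and turns the commanded pose from where the row before left it, along the tool's axes as they then stand; what a row does not reach is not made up. A row lasts 1/8 s, in which the tool goes at most 62.5 mm and 10.7 degrees, less where a joint would pass 70% of its speed; a pose out of reach is approached as far as the arm can. A call with a gripper value outside its range is refused whole. The fingers move at their own pace and stop on an object; FORCE is the grip in N (left out, the last holds). Time passes only in rows, so rows that do not move let the fingers close. It gives the time, the measured TCP pose, the force, the opening and the grip force at its end, in the units of the state.
- state(): the state, without advancing time (a new reading comes with each control period).
- imaging.grab_frame(name): name is "scene" or "top" or "wrist"; returns a dict with "frame" (420x560x3 uint8, blue, green, red), "vfov" (degrees; the focal length in pixels is half the picture's height over the tangent of half this angle, whatever the lens; pixels are square), "cx", "cy" (the principal point, pixels), "dist_coeffs" ([k1, k2, p1, p2, k3] as OpenCV has them; the pictures are not rectified), "camera_from_world" (4x4, takes a point from world to camera coordinates). Camera axes: x right, y down, z forward; pixel columns grow to the right and rows downward; lengths in m; the calibration is good to about 2 mm. A picture is of the moment at which its call begins. There is no depth.
- sign_off(): hands the job in; it is judged then, once.
Trained networks look in a picture, given as the dict that the camera call returned (one of the last four; its "shot" number tells which), for a name from the list of things; names that differ only in an ending like _2 or _b are one class to them, and where a whole thing is asked for, a point or a joint stands for the part that bears it (a point fixed in the world has none). Each returns a list of dicts, best first, with "p" (0 to 1); they miss things now and then, are a little off and sometimes report something else, mostly with a low value. They report only what shows in the picture. A call takes as long as a camera call. They do not tell look-alikes from the thing itself.
- imaging.trace(name, picture): "region" (420x560 bool, what is visible of it) and "location" ([column, row] in pixels, amid what is visible of it).
The state is a dict: "time": time; "joint_pos": joint angles; "joint_velocities": joint speeds; "tau": joint torques, N m; "tcp_pos": TCP position; "tcp_rot": TCP orientation; "contact_force": force on the tool from outside, world axes, zero at the start; "ft_torque": the same for the moment, N m; "opening": finger opening in m; "grip_force": force on a finger pad.
Only numpy, scipy, OpenCV 4.12 (cv2) and the standard library are available. Lean on these libraries where they do the work, as an engineer would, in place of code of your own. Each camera call takes 0.05 s, during which the arm holds its last target. There are 200 camera calls.

## Task

The blue four-footed stand leans and rocks on its round base plate because the foot under its red tray is short. Turn the stand on the plate, with its feet on the plate's four rest pads, until that foot finds the one thick pad and the stand stands level and firm on all four feet, and let go of it. Only then stand the steel puck upright in the red tray, leaving the stand level on the middle of the plate; do not tip the stand over or disturb the other things on the table.

Things in the scene. Friction and masses are not known exactly. Their poses are not given: they have to be found in the camera images.
- base: Grey round base plate, 244 mm across, 12 mm thick, fixed to the table. Origin: centre of its underside. Four round steel rest pads lie on it, 36 mm across, centred 70 mm from the middle along its +x, -x, +y and -y. Yellow marks on its rim (99 to 117 mm out) point at the pads; dark bolt heads lie between the marks.
- plate_top (a point): Centre of the plate's top face, 12 mm above its origin, axes as the plate's. Of the four rest pads on this face three are 2 mm thick and one is 9 mm thick; which one is not known beforehand, and the stand's deck hides them from above. At the start the stand's feet are on the bare plate between the pads.
- stand: Loose blue four-footed stand, about 0.6 kg. Origin: on its middle axis, level with the soles of its three long feet; z up along the axis. Round deck 190 mm across, 45 to 53 mm above the origin. Feet 70 mm from the axis along +x, -x, +y and -y (16 mm rubber balls), heavier on its +x side, where the red tray is. It starts centred on the plate.
- short_foot (a point): Sole of the stand's +x foot, under the red tray: 70 mm along +x, 7 mm above the origin, as this foot is 7 mm shorter than the other three. Unless it is on the thick pad the stand leans 0.1 rad or more to its +x side; if the thick pad is under its +y or -y foot, it also leans 0.05 rad away from that foot; if under its -x foot or no foot, straight to +x.
- post (a point): Grip point of the square aluminium lifting post in the middle of the stand, 79 mm above the stand's origin; axes as the stand's. The post is 26 x 26 mm, faces across the stand's x and y, and rises from 53 to 98 mm above the origin. Grip it from above to lift and turn the stand.
- tray (a point): Centre of the inner floor of the stand's red round tray, 52 mm from the stand's axis along its +x, 56 mm above its origin. Tray 60 mm across inside, 68 mm outside, low rim 5 mm above this floor.
- puck: Loose grey steel puck, 49 mm in diameter, 52 mm high with the blunt pin on its top, about 0.3 kg. Stands upright on the table. Origin: centre of its underside, z up. Grip it across the sides, about 24 mm above its underside.
- parts_tin: Bystander: low round steel tin, 94 mm across, 35 mm high. Origin: centre of underside.
- red_pliers: Bystander: slim pliers with red grips, 145 mm long, lying flat. Origin: centre of underside.
- copper_cup: Bystander: copper cup holding scribers, 67 mm across, 99 mm high. Origin: centre of underside.
- hex_key: Bystander: bent hex key, 124 mm long, lying flat. Origin: centre of underside.
Mind the look-alikes: they are no part of the job. Leave any green, purple or yellow look-alike of the puck alone.

How it is judged:
By the outcome, as a careful person would: the job done as asked, in the order asked, and still so for the second after the job is handed in, with the robot touching nothing.
It also fails if it takes over 67 s, if anything falls off the work surface, if the arm or the gripper's body presses on something with over 40 N, if the wrist force passes 120 N, or if a joint passes its speed limit or range.

## Working session

There is one attempt and no reset: what is moved stays moved. The work goes in short steps, Python scripts to look and compute and a shell command to move; the robot and the scene stay as the last step left them, time stands still between calls to the robot, and variables do not carry over. Pictures are saved under pics/ and viewed, at most 11 in all, crops included, and the job is handed in when it is done.

```bash
ls; mkdir -p pics
cat > h.py <<'E'
import numpy as np,cv2
from workcell import state,imaging,sign_off,r
def ray(pic,uv):
    h=pic["frame"].shape[0];f=h/2/np.tan(np.radians(pic["vfov"])/2)
    K=np.array([[f,0,pic["cx"]],[0,f,pic["cy"]],[0,0,1.]])
    n=cv2.undistortPoints(np.array([[uv]],float),K,np.array(pic["dist_coeffs"],float))[0,0]
    T=np.array(pic["camera_from_world"]);R=T[:3,:3]
    return -R.T@T[:3,3],R.T@np.array([n[0],n[1],1])
def onz(pic,uv,z):
    o,d=ray(pic,uv);return o+d*(z-o[2])/d[2]
def proj(pic,P):
    h=pic["frame"].shape[0];f=h/2/np.tan(np.radians(pic["vfov"])/2)
    K=np.array([[f,0,pic["cx"]],[0,f,pic["cy"]],[0,0,1.]])
    T=np.array(pic["camera_from_world"])
    return cv2.projectPoints(np.array(P,float).reshape(-1,3),cv2.Rodrigues(T[:3,:3])[0],T[:3,3],K,np.array(pic["dist_coeffs"],float))[0][:,0]
E
python3 - <<'E'
from h import *
a=imaging.grab_frame("scene");b=imaging.grab_frame("top")
cv2.imwrite("pics/s.png",a["frame"]);cv2.imwrite("pics/t.png",b["frame"])
for n,z in [("base",.012),("stand",.06),("post",.11),("tray",.07),("puck",.045),("parts_tin",.035),("red_pliers",.01),("copper_cup",.1),("hex_key",.01)]:
    for nm,p in (("scene",a),("top",b)):
        for d in imaging.trace(n,p)[:4]: print(n,nm,round(d["p"],2),np.round(d["location"]),d["region"].sum(),np.round(onz(p,d["location"],z),3))
print(state()); print(r.finger_overhang)
E
```

```text
pics
base scene 0.55 [229. 216.] 1802 [0.491 0.102 0.012]
base top 0.83 [253. 253.] 2167 [0.488 0.081 0.012]
stand scene 0.92 [228. 188.] 3048 [0.516 0.156 0.06 ]
stand scene 0.5 [224. 216.] 1873 [0.467 0.068 0.06 ]
stand top 0.57 [140. 217.] 1013 [0.584 0.377 0.06 ]
post scene 0.83 [226. 187.] 2992 [0.498 0.114 0.11 ]
post top 0.89 [216. 240.] 4276 [0.524 0.169 0.11 ]
tray scene 0.77 [226. 184.] 2932 [0.513 0.16  0.07 ]
tray top 0.72 [217. 242.] 4254 [0.518 0.171 0.07 ]
puck scene 0.86 [287. 232.] 319 [ 0.59  -0.042  0.045]
puck scene 0.78 [260. 305.] 364 [ 0.439 -0.19   0.045]
puck scene 0.7 [304. 298.] 378 [ 0.535 -0.221  0.045]
puck scene 0.63 [247. 257.] 361 [ 0.469 -0.063  0.045]
puck top 0.78 [301. 257.] 257 [ 0.479 -0.046  0.045]
puck top 0.75 [360. 230.] 257 [ 0.549 -0.202  0.045]
puck top 0.7 [324. 227.] 300 [ 0.557 -0.107  0.045]
puck top 0.58 [292. 205.] 261 [ 0.615 -0.022  0.045]
parts_tin scene 0.7 [227. 183.] 2918 [0.528 0.195 0.035]
parts_tin scene 0.61 [220. 141.] 675 [0.584 0.378 0.035]
parts_tin top 0.98 [143. 216.] 1042 [0.587 0.378 0.035]
red_pliers scene 0.64 [3
[... 428 characters left out ...]
.402  0.01 ]
{'time': 1.0, 'joint_pos': array([ 1.00198448e+00,  2.75836687e-01,  1.50491277e+00,  8.71754615e-06,
        1.36066422e+00, -1.21003482e-01]), 'joint_velocities': array([-0.00098066,  0.00146032, -0.00060406, -0.00204771,  0.00047741,
        0.00031708]), 'tau': array([-1.62874108e-03, -4.04481804e+01, -2.37501293e+01,  7.01107085e-02,
        2.48199207e-02,  4.60057933e-06]), 'tcp_pos': array([0.24899259, 0.5183318 , 0.22452405]), 'tcp_rot': array([6.97544179e-01, 3.06312041e+00, 2.69104499e-04]), 'contact_force': array([1.51687903, 0.41032334, 0.1182221 ]), 'ft_torque': array([-0.02901311, -0.01455857, -0.02986355]), 'grip_force': 0.0, 'opening': 0.09397780106250533}
0.019
```

View pics/s.png

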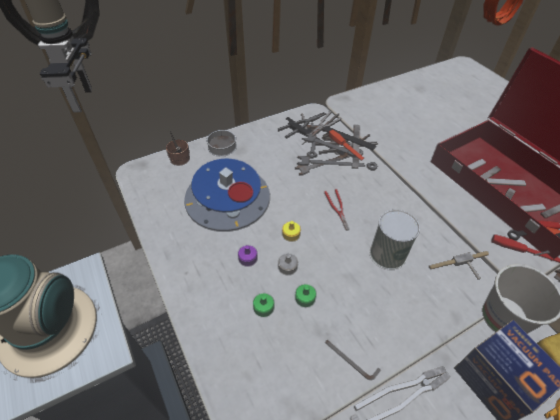

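View pics/t.png

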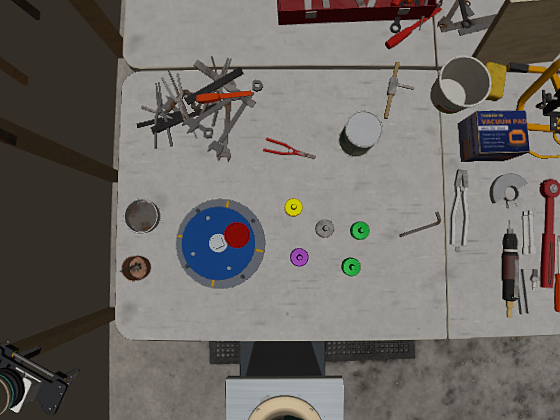

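The grey steel puck is at (324,227) in top and (288,263) in scene. The stand is at about (218,242) in top, with its red tray to the right and slightly up. Next I'll move above the stand for a closer look.

```bash
python3 -m crank '[[0.094,0,0,-0.05,0],[0.094,-0.0495,-0.0248,-0.02,0],[0.094,-0.0495,-0.0248,-0.02,0],[0.094,-0.0495,-0.0248,0,0],[0.094,-0.0495,-0.0248,0,0],[0.094,-0.0495,-0.0248,0,0],[0.094,-0.0495,-0.0248,0,0],[0.094,-0.0495,-0.0248,0,0],[0.094,-0.0495,-0.0248,0,0],[0.094,0,0,0,0]]'
python3 - <<'E'
from h import *
a=imaging.grab_frame("wrist");b=imaging.grab_frame("top");s=imaging.grab_frame("scene")
T=np.array(a["camera_from_world"]);print(-T[:3,:3].T@T[:3,3],T[2,:3],a["vfov"])
c=lambda p,u,v,w,h,k:cv2.resize(p["frame"][v:v+h,u:u+w],None,fx=k,fy=k,interpolation=cv2.INTER_CUBIC)
z=np.zeros((600,800,3),np.uint8)
z[:360,:360]=c(b,165,190,120,120,3); z[:360,370:730]=c(s,170,140,120,120,3)
im=c(a,0,0,560,420,.57);z[361:361+im.shape[0],:im.shape[1]]=im[:239]
cv2.imwrite("pics/c1.png",z);cv2.imwrite("pics/w1.png",a["frame"]);print(state()["tcp_pos"])
E
```

```text
time: 2.25
tcp_pos: [0.5221, 0.165, 0.3139]
tcp_rot: [0.706, 3.061, -0.002]
contact_force: [-0.7, 0.2, 0.1]
opening: 0.094
grip_force: 0.0
[0.45687126 0.19616272 0.4741229 ] [ 0.22788672 -0.11186212 -0.96724067] 61.28936377407636
[0.51944224 0.16859776 0.31444156]
```

View pics/w1.png

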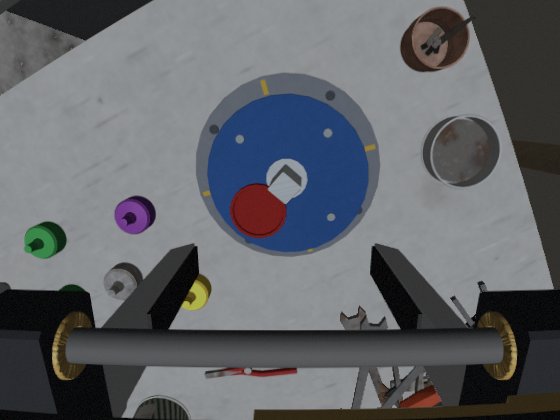

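The wrist picture shows four yellow marks at (264,87), (370,148), (207,194) and (310,251). Three deck dots over the feet are at (239,139), (328,133) and (331,217), the tray is at (258,210) and the post at (287,182). I'll fit the plate centre and both yaw angles from these.

Run:
```python
from h import *
a=imaging.grab_frame("wrist");f=a["frame"]
hsv=cv2.cvtColor(f,cv2.COLOR_BGR2HSV)
m=cv2.inRange(hsv,(18,90,90),(32,255,255));m[262:]=0
n,l,st,ce=cv2.connectedComponentsWithStats(m)
for i in range(1,n):
    if st[i,4]>4: print("mark",ce[i],st[i,4],np.round(onz(a,ce[i],.012),4))
M=[onz(a,ce[i],.012)[:2] for i in range(1,n) if st[i,4]>4]
# plate outline: fit ellipse on grey+blue contour is skipped; deck: blue
b=cv2.inRange(hsv,(105,100,40),(128,255,255));b[262:]=0
r_=cv2.inRange(hsv,(170,100,40),(180,255,255))|cv2.inRange(hsv,(0,100,40),(8,255,255));r_[262:]=0
n,l,st,ce=cv2.connectedComponentsWithStats(r_)
for i in range(1,n):
    if st[i,4]>100: print("tray",ce[i],st[i,4],onz(a,ce[i],.064))
for uv in [(239,139),(328,133),(331,217)]: print("dot",onz(a,uv,.065))
n,l,st,ce=cv2.connectedComponentsWithStats(b);i=1+st[1:,4].argmax();print("deck",st[i],onz(a,ce[i],.06))
for t in ("base","post","tray"):
    for d in imaging.trace(t,a)[:2]: print(t,d["p"],d["location"],d["region"].sum())
```

```text
mark [262.46575342  90.90410959] 73 [0.41   0.1907 0.012 ]
mark [367.  151.5] 50 [0.5359 0.2796 0.012 ]
mark [204.1        195.93333333] 30 [0.4961 0.0605 0.012 ]
mark [307.5 253.5] 8 [0.6304 0.1509 0.012 ]
tray [254.75874281 214.78043382] 2259 [0.53813867 0.11996105 0.064     ]
dot [0.45046197 0.1442276  0.065     ]
dot [0.4882177  0.23825751 0.065     ]
dot [0.58004311 0.20135482 0.065     ]
deck [  205    98   161   158 15887] [0.50877029 0.18052885 0.06      ]
base 0.81 [286.4, 97.3] 6720
post 0.9 [286.3, 174.4] 19582
tray 0.94 [283.5, 176.4] 19947
```

View pics/c1.png

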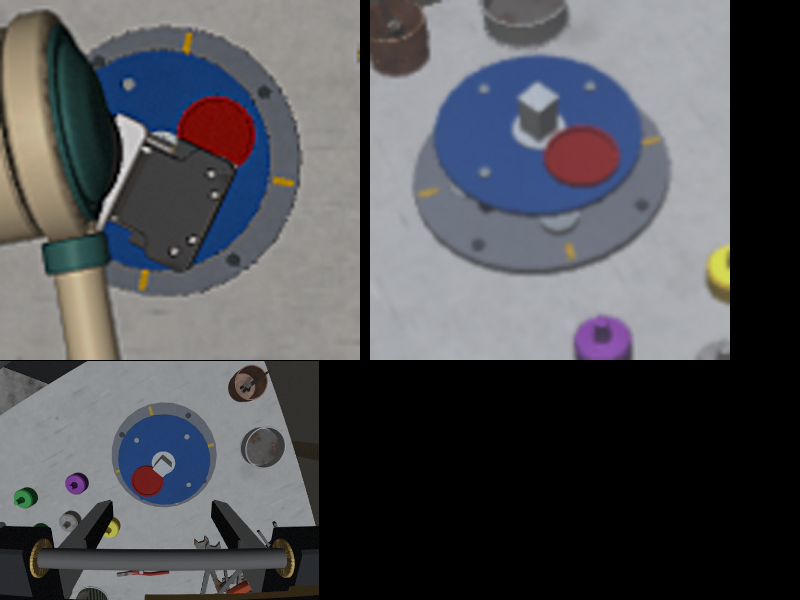

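Measured so far:
- Plate: centre about (0.518, 0.170), with pads at -10.3° plus multiples of 90°.
- Stand: yaw about -66.5°.
- In the scene crop, pads peek out below the deck near (560,218) and (460,190).

I'll zoom in on those to judge how thick they are.

Run:
```python
from h import *
s=imaging.grab_frame("scene")
C=np.array([.518,.170])
def ring(z,R,c): 
    t=np.linspace(0,2*np.pi,60);return np.c_[c[0]+R*np.cos(t),c[1]+R*np.sin(t),0*t+z]
k=10;u0,v0=180,180
im=cv2.resize(s["frame"][v0:v0+55,u0:u0+80],None,fx=k,fy=k,interpolation=cv2.INTER_CUBIC)
for a in (-100.3,169.7,-10.3):
    c=C+.07*np.array([np.cos(np.radians(a)),np.sin(np.radians(a))])
    for z,col in ((.012,(0,255,0)),(.014,(0,255,255)),(.021,(0,0,255))):
        p=proj(s,ring(z,.018,c)); q=((p-[u0,v0]+.5)*k).astype(int)
        for x in q[::2]: cv2.circle(im,tuple(int(v) for v in x),1,col,-1)
cv2.imwrite("pics/z1.png",im)
```

```text
(no output)
```

View pics/z1.png

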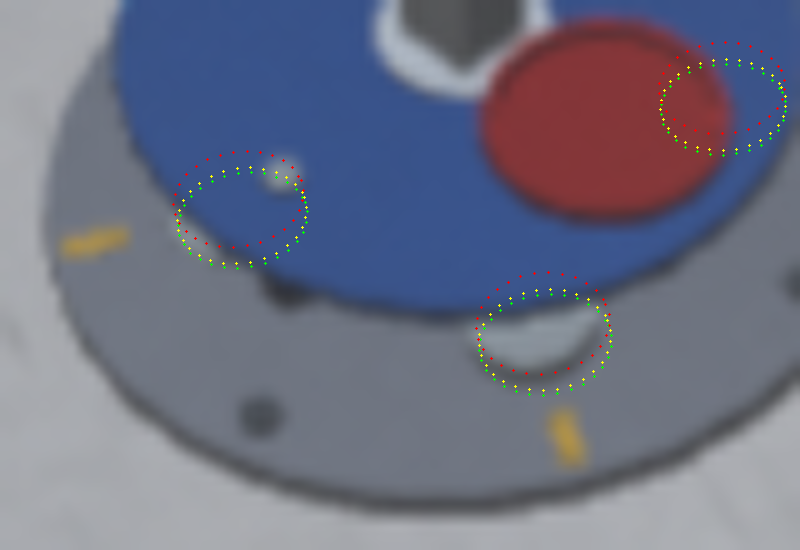

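The front pad, at the -100° mark, has a bright top that follows the 9 mm outline and a dark side wall below it, so that is the thick one. The left pad at (185,235) lies on the thin outline. The stand therefore has to turn about -34°, from -66.5° to -100.3°. I'll align the jaws with the stand's x axis and come down for one close look.

```bash
python3 -m crank '[[0.08,0,0,0.03,-0.173],[0.08,0,0,0.03,-0.173],[0.08,0,0,0.03,-0.173],[0.08,0,0,0.03,-0.173],[0.08,0,0,0.02,-0.173],[0.08,0.001,-0.007,0,0],[0.08,0,0,0,0]]'
python3 - <<'E'
from h import *
a=imaging.grab_frame("wrist")
st=state();R=cv2.Rodrigues(st["tcp_rot"])[0];print(st["tcp_pos"],np.degrees(np.arctan2(R[1,1],R[0,1])),st["joint_pos"])
im=a["frame"].copy()
C=np.array([.518,.170]);y=np.radians(-66.5);th=.1
ex=np.array([np.cos(y)*np.cos(th),np.sin(y)*np.cos(th),-np.sin(th)]);ey=np.array([-np.sin(y),np.cos(y),0]);ez=np.cross(ex,ey)
O=np.array([*C,.012])
P=[O+.013*i*ex+.013*j*ey+.098*ez for i,j in((1,1),(1,-1),(-1,-1),(-1,1))]
cv2.polylines(im,[proj(a,P).astype(int)],True,(0,255,255),1)
t=np.linspace(0,6.28,40);P=[O+(.052+.034*np.cos(q))*ex+.034*np.sin(q)*ey+.061*ez for q in t]
cv2.polylines(im,[proj(a,P).astype(int)],True,(0,255,255),1)
cv2.imwrite("pics/w2.png",im)
E
```

```text
time: 3.52
tcp_pos: [0.5226, 0.1612, 0.1755]
tcp_rot: [-0.647, 3.073, -0.0]
contact_force: [0.2, -1.0, 0.3]
opening: 0.0801
grip_force: 0.0
[0.52275571 0.1613282  0.17569526] 113.78751489062988 [ 1.72077993e-01  2.65127901e-01  1.64591942e+00  9.74575679e-05
  1.22824122e+00 -1.81392195e+00]
```

View pics/w2.png

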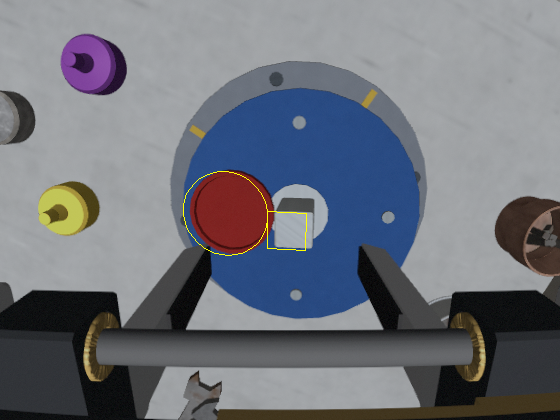

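The model outline lines up in angle but sits about 6 px too far toward the tray: the post top is really at (295,231). I'll shift 6 mm back along tool y, descend and grip.

```bash
python3 -m crank '[[0.07,0,0.006,0.02,0],[0.07,0,0,0.03,0],[0.07,0,0,0.0275,0],[0.07,0,0,0,0],[0.02,0,0,0,0],[0.02,0,0,0,0],[0.02,0,0,0,0],[0.02,0,0,0,0]]' 50
```

```text
time: 4.58
tcp_pos: [0.5198, 0.1668, 0.0975]
tcp_rot: [-0.65, 3.073, 0.0]
contact_force: [0.9, 0.2, -0.8]
opening: 0.0331
grip_force: 0.0
```

```bash
python3 -m crank '[[0.02,0,0,0,0],[0.02,0,0,0,0],[0.02,0,0,0,0],[0.02,0,0,-0.005,0],[0.02,0,0,-0.01,0],[0.02,0,0,-0.015,0],[0.02,0,0,0,0]]'
python3 - <<'E'
from h import *
a=imaging.grab_frame("scene");w=imaging.grab_frame("wrist")
z=np.zeros((600,800,3),np.uint8)
z[:400,:400]=cv2.resize(a["frame"][140:240,170:270],None,fx=4,fy=4,interpolation=cv2.INTER_CUBIC)
z[:300,400:]=cv2.resize(w["frame"],(400,300));cv2.imwrite("pics/c3.png",z)
E
```

```text
time: 5.45
tcp_pos: [0.5209, 0.1667, 0.1285]
tcp_rot: [-0.65, 3.07, -0.001]
contact_force: [1.2, -0.2, -4.6]
opening: 0.0258
grip_force: 49.9
```

View pics/c3.png

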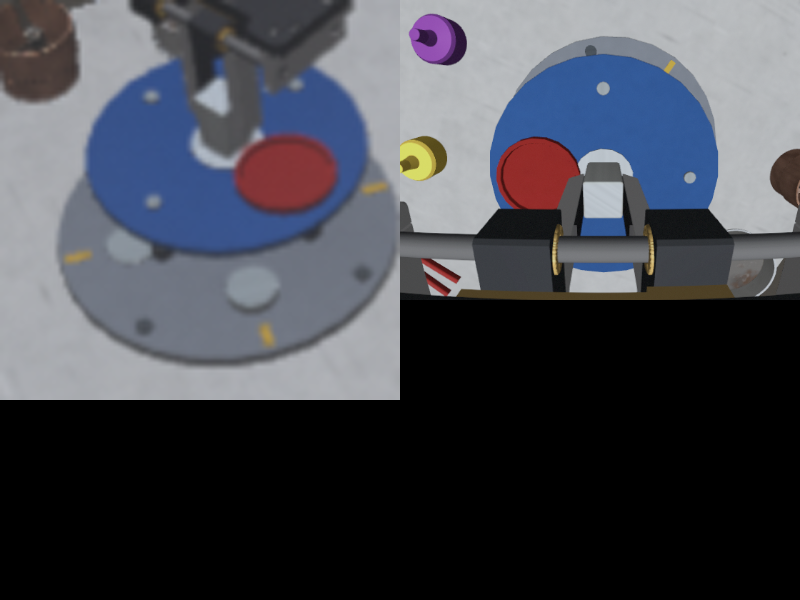

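The stand is lifted and held level. The front pad at crop (252,285) has a clear side wall, so it is the thick one, and the left pad at (131,245) is flat. I'll turn the stand -34° and refine the plate centre.

```bash
python3 -m crank '[[0.02,0,0,0,0.148],[0.02,0,0,0,0.148],[0.02,0,0,0,0.148],[0.02,0,0,0,0.149],[0.02,0,0,0,0],[0.02,0,0,0,0]]'
python3 - <<'E'
from h import *
from scipy.optimize import least_squares
st=state();R=cv2.Rodrigues(st["tcp_rot"])[0];print(st["tcp_pos"],np.degrees(np.arctan2(R[1,1],R[0,1])))
obs=[]
for nm in ("scene","top","wrist"):
    p=imaging.grab_frame(nm);h=cv2.cvtColor(p["frame"],cv2.COLOR_BGR2HSV);m=cv2.inRange(h,(14,70,90),(32,255,255))
    n,l,s,ce=cv2.connectedComponentsWithStats(m)
    for i in range(1,n):
        if s[i,4]<5: continue
        P=onz(p,ce[i],.012)[:2];d=P-[.518,.170]
        if .085<np.hypot(*d)<.13: obs.append(P);print(nm,s[i,4],P.round(4),np.hypot(*d).round(4),np.degrees(np.arctan2(d[1],d[0])).round(1))
    if nm=="scene":
        S=p
pa=onz(S,(202.7,201.2),.014)[:2];pb=onz(S,(233,211.2),.021)[:2]
print("pads",pa,pb)
O=np.array(obs)
def f(v):
    d=O-v[:2];a=np.arctan2(d[:,1],d[:,0])-v[2];a=(a+np.pi/4)%(np.pi/2)-np.pi/4
    r1=.108*np.sin(a);r2=np.hypot(d[:,0],d[:,1])-.108
    return np.r_[r1,r2]
s=least_squares(f,[.518,.17,-.18],loss="soft_l1",f_scale=.002);print(s.x,np.degrees(s.x[2]),s.fun.round(4))
E
```

```text
time: 6.3
tcp_pos: [0.5194, 0.1666, 0.1267]
tcp_rot: [-0.272, -3.129, 0.0]
contact_force: [0.3, -0.2, -4.8]
opening: 0.0258
grip_force: 49.9
[0.51937604 0.16663824 0.12670851] 80.04822070707132
scene 10 [0.6237 0.1557] 0.1066 -7.7
scene 11 [0.4097 0.1941] 0.1109 167.5
scene 12 [0.4973 0.0699] 0.1022 -101.7
top 13 [0.6235 0.1529] 0.1069 -9.2
top 30 [0.5994 0.2163] 0.0936 29.6
top 18 [0.4963 0.0668] 0.1055 -101.9
top 5 [0.4863 0.2583] 0.0938 109.8
top 120 [0.4605 0.2687] 0.1142 120.2
top 172 [0.3925 0.1855] 0.1265 173.0
wrist 194 [0.4091 0.1907] 0.1108 169.2
wrist 17 [0.6053 0.0974] 0.1135 -39.7
wrist 33 [0.6279 0.1992] 0.1138 14.9
wrist 8 [0.6141 0.0949] 0.1219 -38.0
pads [0.44638224 0.18325948] [0.50442772 0.10412323]
[ 0.51374442  0.17180896 -0.15523486] -8.894302567902272 [ 0.001  -0.006  -0.0005 -0.0016  0.064  -0.001   0.0482  0.0661  0.0046
 -0.0025 -0.0543  0.0412 -0.0516  0.0031 -0.0016 -0.0048  0.0034 -0.0115
 -0.0016 -0.0173  0.0025  0.0141 -0.0017  0.0099  0.0094  0.0184]
```

Using only the clean marks and pads, the centre is (0.516, 0.172) and the plate yaw -10.2°. I'll shift 4 mm in x and 5 mm in y in the tool frame, then lower the stand.

```bash
python3 -m crank '[[0.02,0.0043,0.0047,0,0],[0.02,0,0,0.01,0],[0.02,0,0,0.009,0],[0.02,0,0,0.004,0],[0.02,0,0,0.002,0],[0.02,0,0,0,0],[0.02,0,0,0,0]]'
```

```text
time: 7.32
tcp_pos: [0.5164, 0.1721, 0.1022]
tcp_rot: [0.276, 3.129, 0.0]
contact_force: [-0.4, -0.5, -4.9]
opening: 0.0258
grip_force: 49.9
```

```bash
python3 -m crank '[[0.02,0,0,0.001,0],[0.02,0,0,0.001,0],[0.02,0,0,0.001,0],[0.02,0,0,0,0],[0.02,0,0,0,0]]'
```

```text
time: 7.95
tcp_pos: [0.517, 0.1725, 0.1008]
tcp_rot: [0.275, 3.127, 0.002]
contact_force: [-2.1, 1.1, 7.0]
opening: 0.0254
grip_force: 50.0
```

Contact: the force went from -5 N to +7 N. I'll release gradually and back off upward.

```bash
python3 -m crank '[[0.03,0,0,-0.0005,0],[0.04,0,0,0,0],[0.07,0,0,0,0],[0.07,0,0,0,0],[0.07,0,0,0,0],[0.07,0,0,-0.03,0],[0.07,0,0,-0.05,0],[0.07,0,0,-0.05,0],[0.09,0,0,-0.03,0],[0.09,0,0,0,0]]' 30
python3 - <<'E'
from h import *
w=imaging.grab_frame("wrist");s=imaging.grab_frame("scene");st=state();print(st["tcp_pos"])
R=cv2.Rodrigues(st["tcp_rot"])[0];print(np.degrees(np.arctan2(R[1,1],R[0,1])))
im=w["frame"].copy()
z=np.zeros((600,800,3),np.uint8)
y=np.radians(-100.2);ex=np.array([np.cos(y),np.sin(y),0]);ey=np.array([-np.sin(y),np.cos(y),0]);O=np.array([.516,.172,.014]);ez=np.array([0,0,1])
def draw(p,im,k,u0,v0):
    t=np.linspace(0,6.28,60)
    sq=[O+.013*i*ex+.013*j*ey+.098*ez for i,j in((1,1),(1,-1),(-1,-1),(-1,1))]
    tr=[O+(.052+.034*np.cos(q))*ex+.034*np.sin(q)*ey+.061*ez for q in t]
    dk=[O+.095*np.cos(q)*ex+.095*np.sin(q)*ey+.053*ez for q in t]
    pl=[O+.122*np.cos(q)*ex+.122*np.sin(q)*ey-.002*ez for q in t]
    for P in (sq,tr,dk,pl): cv2.polylines(im,[((proj(p,P)-[u0,v0]+.5)*k).astype(int)],True,(0,255,255),1)
a=cv2.resize(s["frame"][140:240,170:270],None,fx=4,fy=4,interpolation=cv2.INTER_CUBIC);draw(s,a,4,170,140)
b=cv2.resize(w["frame"],None,fx=400/560,fy=400/560);draw(w,b,400/560,0,0)
z[:400,:400]=a;z[:300,400:]=b;cv2.imwrite("pics/c4.png",z)
E
```

```text
time: 9.2
tcp_pos: [0.5175, 0.1724, 0.2619]
tcp_rot: [0.275, 3.124, 0.003]
contact_force: [-1.0, 0.1, 0.0]
opening: 0.0868
grip_force: 0.0
[0.5155401  0.17195102 0.25847792]
79.92847705199993
```

View pics/c4.png

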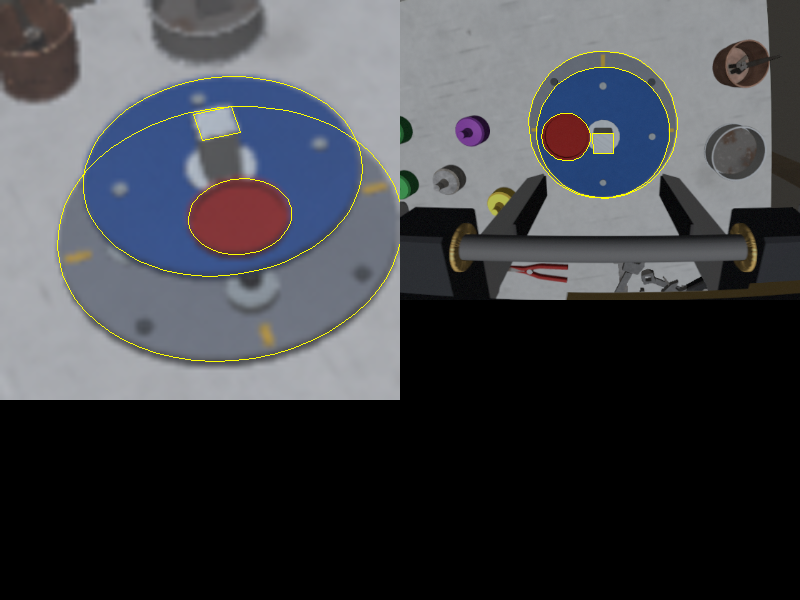

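The model of the level stand overlays the deck, tray, post and plate exactly in both views, and the short foot sits on the thick pad at crop (252,280). Now the puck: I'll turn the jaws to lie along the stand's y axis and locate it.

```bash
python3 -m crank '[[0.09,0,0,0,0.175],[0.09,0,0,0,0.175],[0.09,0,0,0,0.175],[0.09,0,0,0,0.175],[0.09,0,0,0,0.175],[0.09,0,0,0,0.175],[0.09,0,0,0,0.175],[0.09,0,0,0,0.175],[0.09,0,0,0,0.173],[0.09,0,0,0,0]]'
python3 - <<'E'
from h import *
A=[];B=[]
for nm in ("top","scene"):
    p=imaging.grab_frame(nm);q=proj(p,[.557,-.107,.025])[0]
    for d in imaging.trace("puck",p):
        if np.hypot(*(np.array(d["location"])-q))<15:
            ys,xs=np.nonzero(d["region"]);c=(xs.mean(),ys.mean());print(nm,c,onz(p,c,.022)[:2].round(4))
            o,v=ray(p,c);v/=np.linalg.norm(v);M=np.eye(3)-np.outer(v,v);A.append(M);B.append(M@o)
P=np.linalg.solve(sum(A),sum(B));print(P)
st=state();R=cv2.Rodrigues(st["tcp_rot"])[0];print(st["tcp_pos"],np.degrees(np.arctan2(R[1,1],R[0,1])),(P-st["tcp_pos"])@R)
E
```

```text
time: 10.55
tcp_pos: [0.5151, 0.1719, 0.2573]
tcp_rot: [-2.407, -2.016, 0.006]
contact_force: [-0.2, 0.6, -0.0]
opening: 0.0899
grip_force: 0.0
top (np.float64(324.36015325670496), np.float64(228.17241379310346)) [ 0.555  -0.1098]
scene (np.float64(287.57060518731987), np.float64(264.0)) [ 0.5525 -0.1138]
[ 0.55489674 -0.11042193  0.01562278]
[0.51578001 0.17202254 0.25870955] -10.10021056620925 [-0.27109599  0.08836295  0.2430949 ]
```

```bash
python3 -m crank '[[0.09,-0.045,0.0147,0,0],[0.09,-0.045,0.0147,0,0],[0.09,-0.045,0.0147,0,0],[0.09,-0.045,0.0147,0.02,0],[0.09,-0.045,0.0147,0.03,0],[0.09,-0.046,0.0147,0.03,0],[0.09,0,0,0,0],[0.09,0,0,0,0]]'
python3 - <<'E'
from h import *
p=imaging.grab_frame("wrist");st=state();R=cv2.Rodrigues(st["tcp_rot"])[0];q=proj(p,[.555,-.11,.03])[0];print(q)
im=p["frame"].copy()
for d in imaging.trace("puck",p):
    ys,xs=np.nonzero(d["region"]);c=(xs.mean(),ys.mean());P=onz(p,c,.024);print(d["p"],c,len(xs),P.round(4),((P-st["tcp_pos"])@R).round(4))
t=np.linspace(0,6.28,40)
for z in (0,.035): cv2.polylines(im,[proj(p,np.c_[.555+.0245*np.cos(t),-.110+.0245*np.sin(t),0*t+z]).astype(int)],True,(0,255,255),1)
cv2.imwrite("pics/w5.png",im);print(st["tcp_pos"])
E
```

```text
time: 11.75
tcp_pos: [0.555, -0.1099, 0.1796]
tcp_rot: [-2.409, -2.015, -0.001]
contact_force: [-0.3, 1.1, 0.3]
opening: 0.09
grip_force: 0.0
[283.05559296 203.36883568]
0.92 (np.float64(284.06627516778525), np.float64(200.8863255033557)) 2384 [ 0.5561 -0.1092  0.024 ] [0.0003 0.0006 0.1561]
0.78 (np.float64(331.97498160412067), np.float64(96.75533480500368)) 2718 [ 0.6126 -0.0266  0.024 ] [0.0916 0.0418 0.1562]
0.59 (np.float64(186.5011914217633), np.float64(141.70611596505162)) 2518 [ 0.4808 -0.0412  0.024 ] [ 0.054  -0.0854  0.1561]
0.56 (np.float64(294.6896896896897), np.float64(290.963963963964)) 1998 [ 0.5503 -0.2002  0.024 ] [-0.0903  0.0109  0.1561]
[ 0.55523885 -0.10945699  0.18011266]
```

View pics/w5.png

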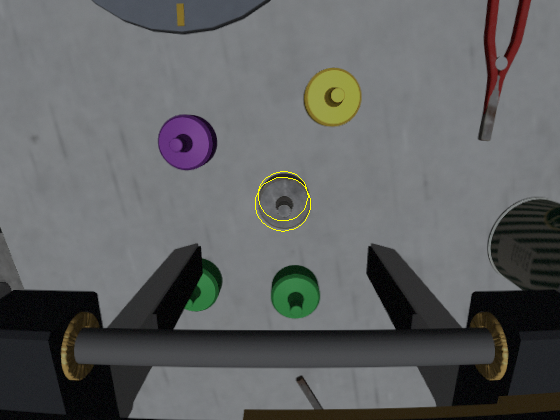

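The puck is centred under the tool at (284,201), with its neighbours well clear of the jaws. I'll descend and grip it.

```bash
python3 -m crank '[[0.09,0,0,0.04,0],[0.09,0,0,0.04,0],[0.085,0,0,0.04,0],[0.075,0,0,0.022,0],[0.07,0,0,0.01,0],[0.04,0,0,0,0],[0.04,0,0,0,0],[0.04,0,0,0,0],[0.04,0,0,0,0],[0.04,0,0,0,0]]' 35
```

```text
time: 13.1
tcp_pos: [0.5555, -0.1102, 0.0287]
tcp_rot: [2.409, 2.014, 0.002]
contact_force: [-1.2, 0.5, 6.1]
opening: 0.0486
grip_force: 35.0
```

```bash
python3 -m crank '[[0.04,0,0,-0.02,0],[0.04,0,0,-0.05,0],[0.04,0,0,-0.05,0],[0.04,0,0,-0.04,0],[0.04,0.03,-0.0121,0,0],[0.04,0.0378,-0.0153,0,0],[0.04,0.0378,-0.0153,0,0],[0.04,0.0378,-0.0153,0,0],[0.04,0.0378,-0.0153,0,0],[0.04,0.0378,-0.0153,0,0],[0.04,0,0,0,0],[0.04,0,0,0,0]]'
python3 - <<'E'
from h import *
st=state();R=cv2.Rodrigues(st["tcp_rot"])[0];print(st["tcp_pos"],st["opening"],(np.array([.5068,.1208,.0985])-st["tcp_pos"])@R)
w=imaging.grab_frame("wrist");s=imaging.grab_frame("scene")
y=np.radians(-100.2);ex=np.array([np.cos(y),np.sin(y),0]);ey=np.array([-np.sin(y),np.cos(y),0]);O=np.array([.516,.172,.014]);ez=np.array([0,0,1]);t=np.linspace(0,6.28,60)
z=np.zeros((600,800,3),np.uint8)
def draw(p,im,k,u0,v0):
    tr=[O+(.052+.034*np.cos(q))*ex+.034*np.sin(q)*ey+.061*ez for q in t]
    sq=[O+.013*i*ex+.013*j*ey+.098*ez for i,j in((1,1),(1,-1),(-1,-1),(-1,1))]
    T=st["tcp_pos"];pk=[T+[.0245*np.cos(q),.0245*np.sin(q),-.0287] for q in t]
    for P in (tr,sq,pk): cv2.polylines(im,[((proj(p,P)-[u0,v0]+.5)*k).astype(int)],True,(0,255,255),1)
a=cv2.resize(s["frame"][120:245,165:290],None,fx=3.2,fy=3.2,interpolation=cv2.INTER_CUBIC);draw(s,a,3.2,165,120)
b=cv2.resize(w["frame"],None,fx=400/560,fy=400/560);draw(w,b,400/560,0,0)
z[:400,:400]=a;z[:300,400:]=b;cv2.imwrite("pics/c6.png",z)
E
```

```text
time: 14.6
tcp_pos: [0.5065, 0.1206, 0.1872]
tcp_rot: [2.409, 2.016, -0.001]
contact_force: [-1.4, 1.0, -3.1]
opening: 0.0487
grip_force: 35.0
[0.50646969 0.12057221 0.18722377] 0.048711026037960396 [0.00035337 0.00027881 0.08872353]
```

View pics/c6.png

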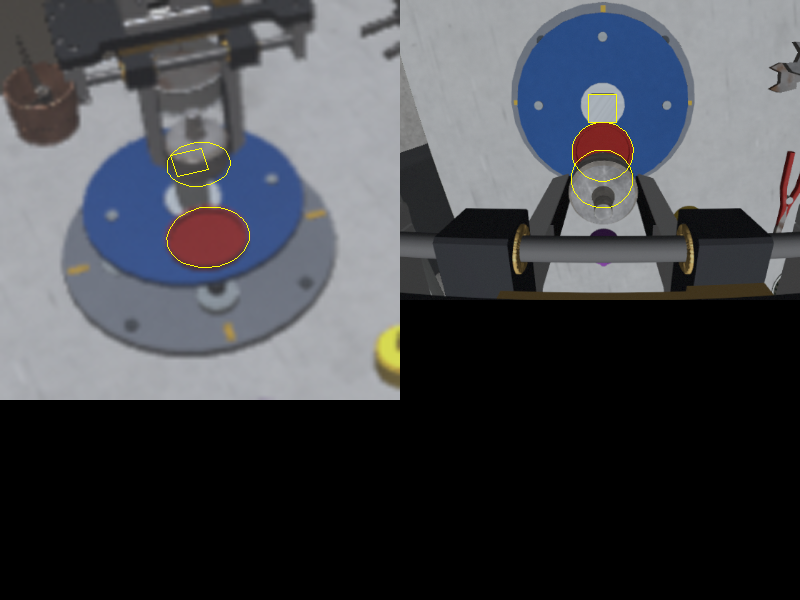

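The puck is held upright over the tray and the outlines fit, with the tray at (208,237) in the scene half. Lowering.

```bash
python3 -m crank '[[0.04,0,0,0.03,0],[0.04,0,0,0.03,0],[0.04,0,0,0.015,0],[0.04,0,0,0.008,0],[0.04,0,0,0.003,0],[0.04,0,0,0,0],[0.04,0,0,0,0]]'
```

```text
time: 15.58
tcp_pos: [0.5071, 0.1211, 0.1022]
tcp_rot: [2.409, 2.015, 0.002]
contact_force: [0.7, -0.5, -2.9]
opening: 0.0485
grip_force: 35.0
```

```bash
python3 -m crank '[[0.04,0,0,0.001,0],[0.04,0,0,0.001,0],[0.04,0,0,0.001,0],[0.04,0,0,0,0],[0.04,0,0,0,0]]'
```

```text
time: 16.2
tcp_pos: [0.5065, 0.121, 0.0985]
tcp_rot: [-2.41, -2.015, -0.0]
contact_force: [-0.2, 0.1, -1.7]
opening: 0.0487
grip_force: 35.0
```

```bash
python3 -m crank '[[0.04,0,0,0.0005,0],[0.04,0,0,0,0],[0.04,0,0,0,0]]'
```

```text
time: 16.58
tcp_pos: [0.5066, 0.121, 0.0984]
tcp_rot: [2.41, 2.015, 0.001]
contact_force: [-1.5, -0.5, 4.0]
opening: 0.0483
grip_force: 35.0
```

Seated. Releasing slowly and rising.

```bash
python3 -m crank '[[0.052,0,0,0,0],[0.058,0,0,0,0],[0.062,0,0,0,0],[0.062,0,0,0,0],[0.062,0,0,0,0],[0.062,0,0,-0.02,0],[0.062,0,0,-0.04,0],[0.062,0,0,-0.05,0],[0.062,0,0,-0.05,0],[0.062,-0.05,0,0,0],[0.062,-0.05,0,0,0],[0.062,-0.05,0,0,0],[0.062,0,0,0,0]]' 10
python3 - <<'E'
from h import *
s=imaging.grab_frame("scene");w=imaging.grab_frame("top")
y=np.radians(-100.2);ex=np.array([np.cos(y),np.sin(y),0]);ey=np.array([-np.sin(y),np.cos(y),0]);O=np.array([.516,.172,.014]);ez=np.array([0,0,1]);t=np.linspace(0,6.28,60)
z=np.zeros((400,800,3),np.uint8)
def draw(p,im,k,u0,v0):
    tr=[O+(.052+.034*np.cos(q))*ex+.034*np.sin(q)*ey+.061*ez for q in t]
    sq=[O+.013*i*ex+.013*j*ey+.098*ez for i,j in((1,1),(1,-1),(-1,-1),(-1,1))]
    dk=[O+.095*np.cos(q)*ex+.095*np.sin(q)*ey+.053*ez for q in t]
    for P in (tr,sq,dk): cv2.polylines(im,[((proj(p,P)-[u0,v0]+.5)*k).astype(int)],True,(0,255,255),1)
a=cv2.resize(s["frame"][140:240,170:270],None,fx=4,fy=4,interpolation=cv2.INTER_CUBIC);draw(s,a,4,170,140)
b=cv2.resize(w["frame"][190:290,165:265],None,fx=4,fy=4,interpolation=cv2.INTER_CUBIC);draw(w,b,4,165,190)
z[:,:400]=a;z[:,400:]=b;cv2.imwrite("pics/c7.png",z)
E
```

```text
time: 18.2
tcp_pos: [0.4794, -0.0293, 0.258]
tcp_rot: [2.414, 2.009, -0.001]
contact_force: [0.4, 0.8, -0.6]
opening: 0.0618
grip_force: 0.0
```

View pics/c7.png

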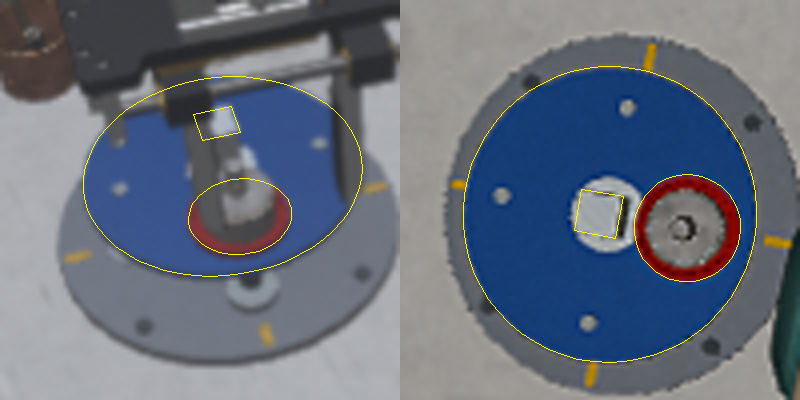

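The stand's outlines still match the level pose in both views. The puck stands upright inside the red tray, at (685,228) in the top half, and the gripper is clear. Handing in.

```bash
python3 -c "
from h import *
print(sign_off())"
```

```text
the job is handed in; nothing more can be done
None
```

The job is handed in at about 18 s of the 67 s: the stand is level on the middle of the plate with its short foot on the thick pad, and the steel puck was then stood upright in the red tray.

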